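Load the board carrier into the test fixture and shut its retaining bar

ROBOT

A 6-joint arm with a two-finger parallel gripper is mounted at the origin on the work surface. World frame = base frame: x ahead of the robot, y to its left, z up, the work surface at z = 0. Lengths are in m, angles in rad, forces in N, time in s.
With the tool pointing down it reaches from about 0.275 to 0.775 m from the base axis. Payload 14.6 kg.
Tool frame: the origin (TCP) lies between the finger pads; the fingertips stand 11 mm ahead of it and the grasp point (between the pads) lies 8 mm behind it; x points along the fingers, z is the direction in which the jaws open and shut, and the axes are right-handed (so a half turn about x gives the same grasp; the last joint's range is limited). The gripper opens to 85 mm and grips with 20 to 120 N. Pads are 22 mm wide; open, the fingers measure 114 mm over their backs; the gripper's body (76 mm by 85 mm) begins 54 mm behind the grasp point. The pads swing forward as they close: fully open they stand 13 mm farther back than shut.
Start: joints at [-1.359, 0.263, -0.048, 1.259, 0, 1.415], TCP at [0.188, -0.49, 0.242] pointing down, gripper open.
Joint ranges: [-2.65, 2.65], [-0.89, 1.7], [-1.18, 1.37], [-2.13, 2.11], [-1.35, 1.29], [-3.14, 3.14]. Speed limits (rad/s): [1.89, 1.89, 2.57, 2.79, 3.14, 3.14].

INTERFACE

Orientations are given as a unit quaternion [w, x, y, z].
In Python, from cell import r gives the robot as it stands.
- The arm moves only by the tool move_arm, never from a script. Its argument "increments" is a list of rows, each an object with "slide": the shift along the world's x, y, z in m, a list of three; "rot": the turn, a rotation vector about the world's x, y, z in rad, a list of three; "gripper": the opening, from 0 (shut) to 1 (fully open). A call has 1 to 20 rows; each row is the pose to reach, as a shift and turn from the pose commanded when the call began; what a row does not reach only later rows make up. A row lasts 1/10 s, in which the tool goes at most 50 mm and 8.59 degrees, less where a joint would pass 70% of its speed; a pose out of reach is approached as far as the arm can. A call with a gripper value outside its range is refused whole. The fingers move at their own pace and stop on an object; "newtons" is the grip in N (left out, the last holds). Time passes only in rows, so rows that repeat a pose let the fingers close. It gives the time, the measured TCP pose, the force and the opening at its end, in the units of the state.
- r.read_state(): the state, without advancing time (a new reading comes with each control period).
- r.snapshot(name): name is "scene" or "top" or "wrist"; returns a dict with "pixels" (480x640x3 uint8, blue, green, red), "fovy" (degrees; the focal length in pixels is half the picture's height over the tangent of half this angle, whatever the lens; pixels are square), "cx", "cy" (the principal point, pixels), "k1" (the pictures are not rectified: a ray, as slopes to the right and down, at radius r is drawn at 1 + k1 r^2 times it, then the intrinsics apply), "position" and "orientation" of the camera in the world; the wrist camera has in their place "hand_eye" (4x4, takes a point from camera to tool coordinates, whose origin is the TCP and whose axes are the tool frame's). Camera axes: x right, y down, z forward; pixel columns grow to the right and rows downward; lengths in m; the calibration is good to about 2 mm. A picture is of the moment at which its call begins: read the wrist's pose just before it. There is no depth.
- r.job_done(): hands the job in, once; it reports no verdict.
The state is a dict: "clock": time; "joints": joint angles; "joint_vel": joint speeds; "joint_torque": joint torques, N m; "position": TCP position; "eef_rot": TCP orientation; "ft_force": force on the tool from outside, world axes, zero at the start; "torque": the same for the moment, N m; "width": finger opening in m.
Only numpy, scipy, OpenCV 4.12 (cv2) and the standard library are available. Lean on these libraries where they do the work, as an engineer would, in place of code of your own. Each camera call takes 0.05 s, during which the arm holds its last target.

TASK

Put the carrier with the circuit board on it into the test fixture: set it between the guides, keep it level and slide it nose first under the test head until it is fully home against the end stop. Then swing the fixture's retaining bar fully shut behind it and let go. Leave the empty carrier and the other things on the bench where they are.

Things in the scene. Friction and masses are not known exactly. Their poses are not given: they have to be found in the camera images.
- carrier: Loaded carrier: flat black tray 100 (x) by 180 (y) by 16 mm high, 0.25 to 0.42 kg, a green circuit board on its front half (parts up to 35 mm above the underside). Origin: centre of underside, z up, +y to its nose (board end), which enters the fixture first. It lies to the robot's right beside a like carrier without a board, which is not listed; which is nearer the robot changes.
- carrier_handle (a point): Centre of the carrier's steel handle bar, at (0, -30, 50) mm in the carrier's frame: bar 72 mm long (x), 12 mm thick (y), 14 mm high (z), on two legs 8 mm wide at x = -32 and +32 mm. Below the bar is free space down to the tray floor (8 mm high), so it is pinched from above across its thickness. The carrier's balance point is about 20 mm nearer the nose.
- fixture: Board test fixture, fixed: plate 164 (x) by 295 (y) by 10 mm, y = -180 to +115. Origin: on the bench under a carrier that is home (whose origin is then 10 mm above it, axes alike). Carriers slide to +y. Steel guides 18 mm high on the plate, y = -85 to +95, inner faces x = -55 and +55, a flare at -x from y = -132. End stop face y = +90. A carrier at y = -80 can be set down clear of the head.
- head (a point): Centre of the underside of the grey test head's roof, at (0, 72, 60) mm in the fixture's frame. The head bridges the channel from y = +40 to +104 mm: pillars with inner faces at x = -60 and +60 mm, roof underside 60 mm and top 98 mm above the bench.
- gate_hinge (a point): Vertical hinge axis of the retaining bar, a post 22 mm in diameter and 38 mm high at (67, -101) mm in the fixture's frame; the point is 24 mm above the bench.
- gate_knob (a point): A point on the axis of the retaining bar's black upright knob, 64 mm above the bench, 75 mm from the hinge axis. Knob: 22 mm in diameter, top 80 mm above the bench. The bar below it is dark steel, 95 mm long from the hinge, 16 mm wide, 15 to 33 mm above the bench. It turns with light friction (about 1 N at the knob) and stays where it is left.
- gate (a joint): Angle of the retaining bar, rad, growing clockwise seen from above. 0, wide open: it points from the hinge 25 degrees outward (to +x) of the fixture's -y. 2.007, fully shut against its stop: it points to the fixture's -x, across the channel, 2 to 3 mm behind a carrier that is home. It starts between 0 and 0.3, clear of the channel.

How it is judged:
By the outcome, as a careful person would: the job done as asked, in the order asked, and still so for the second after the job is handed in, with the robot touching nothing.
It also fails if it takes over 54 s, if anything falls off the work surface, if the arm or the gripper's body presses on something with over 40 N, if the wrist force passes 120 N, or if a joint passes its speed limit or range.

## Working session

There is one attempt and no reset: what is moved stays moved. The work goes in short steps, Python scripts to look and compute and a tool call to move; the robot and the scene stay as the last step left them, time stands still between calls to the robot, and variables do not carry over. Pictures are saved under pics/ and viewed, and the job is handed in when it is done.

Besides the shell and the picture viewer there is one more tool, called after "Call:" by a JSON object that holds its "name" and its "arguments", one argument or row to a line. move_arm: Moves the arm, as the interface text tells. Its arguments: {"type":"object","properties":{"increments":{"type":"array"},"newtons":{"type":"number"}},"required":["increments"]}

```bash
mkdir -p pics; ls; cat > h.py <<'E'
import numpy as np, cv2
from scipy.spatial.transform import Rotation as R
from cell import r
def q2R(q): return R.from_quat([q[1],q[2],q[3],q[0]]).as_matrix()
def snap(name,fn):
    s=r.read_state(); d=r.snapshot(name); cv2.imwrite('pics/'+fn+'.png',d['pixels'])
    import pickle
    if 'hand_eye' in d:
        T=np.eye(4);T[:3,:3]=q2R(s['eef_rot']);T[:3,3]=s['position']
        d['T']=T@np.array(d['hand_eye'])
    else:
        T=np.eye(4);o=np.array(d['orientation'])
        T[:3,:3]=q2R(o) if o.size==4 else o.reshape(3,3);T[:3,3]=d['position'];d['T']=T
    pickle.dump({k:v for k,v in d.items()},open('pics/'+fn+'.pkl','wb'));return d
def load(fn):
    import pickle
    return pickle.load(open('pics/'+fn+'.pkl','rb'))
def K(d):
    f=240/np.tan(np.radians(d['fovy'])/2);return np.array([[f,0,d['cx']],[0,f,d['cy']],[0,0,1]]),f
def px2w(d,uv,z):
    k,f=K(d);p=np.array([(uv[0]-d['cx'])/f,(uv[1]-d['cy'])/f]);q=p.copy()
    for _ in range(30): q=p/(1+d['k1']*(q@q))
    v=d['T'][:3,:3]@np.array([q[0],q[1],1]);o=d['T'][:3,3]
    return o+v*(z-o[2])/v[2]
def w2px(d,P):
    k,f=K(d);c=np.linalg.inv(d['T'])@np.append(P,1);q=c[:2]/c[2];q=q*(1+d['k1']*(q@q))
    return np.array([q[0]*f+d['cx'],q[1]*f+d['cy']])
def crop(fn,out,x0,y0,w,h,s):
    im=cv2.imread('pics/'+fn+'.png')[y0:y0+h,x0:x0+w];cv2.imwrite('pics/'+out+'.png',cv2.resize(im,None,fx=s,fy=s,interpolation=cv2.INTER_CUBIC))
E
python3 - <<'E'
from h import *
print(r.read_state())
for n in ['scene','top','wrist']:
    d=snap(n,n+'0');print(n,d['fovy'],d['k1'],d['cx'],d['cy'],d['T'].round(3).tolist())
E
```

```text
pics
{'clock': 0.0, 'joints': array([-1.35927198e+00,  2.63512356e-01, -4.89646293e-02,  1.25939795e+00,
       -1.34460662e-05,  1.41551557e+00]), 'joint_vel': array([ 0.00126563,  0.00025212,  0.0005756 ,  0.00118553, -0.00027728,
       -0.00126857]), 'joint_torque': array([ 3.09635689e-03, -6.37619662e+01,  3.84564722e+01,  1.36558089e-02,
       -2.35280032e-05, -2.76674359e-05]), 'position': array([ 0.18822548, -0.48980115,  0.24182041]), 'eef_rot': array([ 0.582522  ,  0.40068482,  0.58308278, -0.4001678 ]), 'ft_force': array([ 0.30973557, -0.47217436,  0.38065615]), 'torque': array([-0.03216133,  0.00701381,  0.05391504]), 'width': 0.08520879617831534}
scene 48.53400416110243 0.044286310982171596 323.8380122784694 231.65324825400202 [[-0.065, 0.825, -0.561, 1.099], [0.998, 0.062, -0.024, 0.05], [0.015, -0.561, -0.828, 0.911], [0.0, 0.0, 0.0, 1.0]]
top 47.465818718414546 -0.1378177655667172 326.244709831228 234.7247143467736 [[-0.009, -0.999, 0.05, 0.493], [-1.0, 0.01, 0.029, 0.001], [-0.03, -0.05, -0.998, 0.981], [0.0, 0.0, 0.0, 1.0]]
wrist 70.57425785856815 0.019759766360202775 312.89948267540933 230.8931148115651 [[0.358, -0.899, -0.252, 0.251], [-0.934, -0.345, -0.095, -0.466], [-0.002, 0.27, -0.963, 0.374], [0.0, 0.0, 0.0, 1.0]]
```

View pics/top0.png

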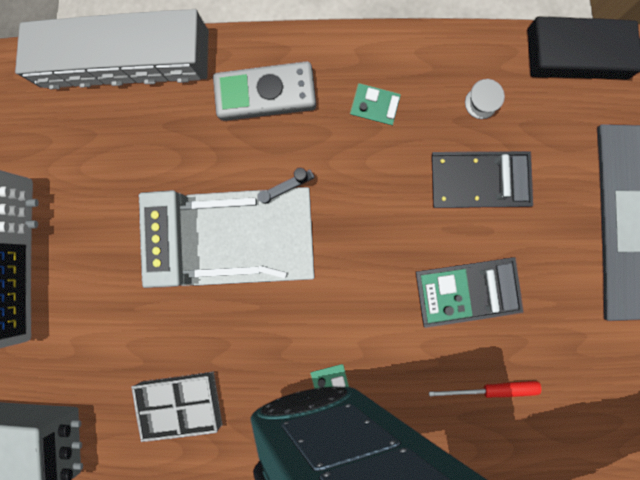

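View pics/scene0.png

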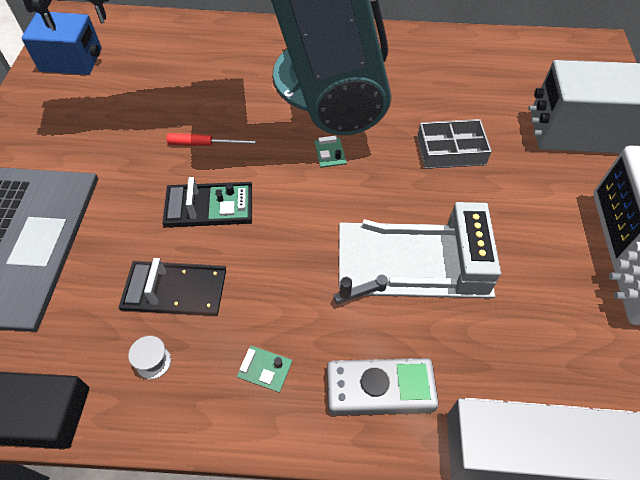

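View pics/wrist0.png

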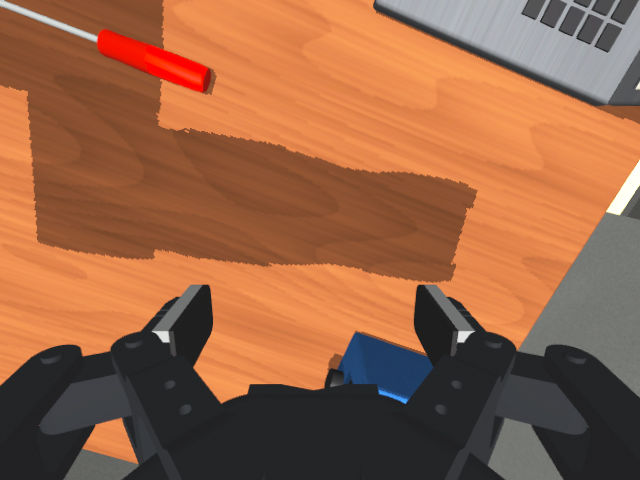

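Top view: the loaded carrier is at about (470,292), nose left (+y). The fixture is at about (230,237), head left, and the gate knob is at (301,175). I'll enlarge to measure.

```bash
python3 - <<'E'
from h import *
crop('top0','c1',400,240,140,100,5.5)
crop('top0','c2',130,155,200,145,4)
crop('scene0','c3',150,165,120,80,6)
crop('scene0','c4',320,190,190,120,4.2)
E
```

```text
(no output)
```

View pics/c1.png

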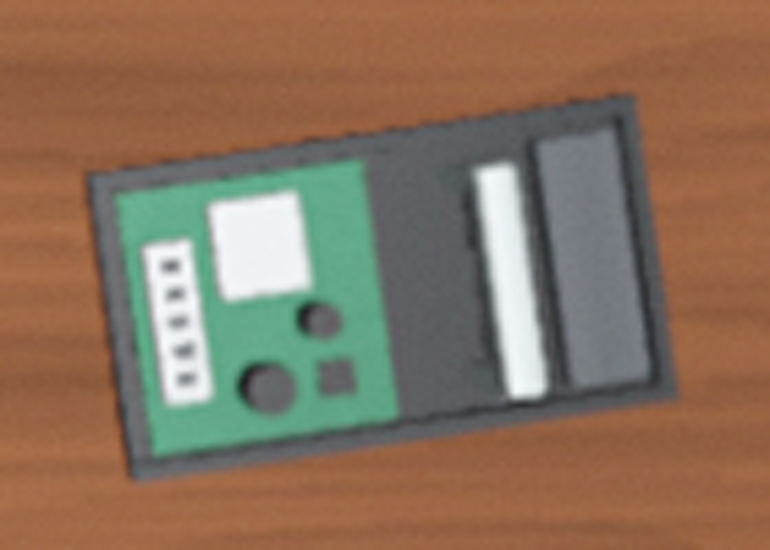

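View pics/c2.png

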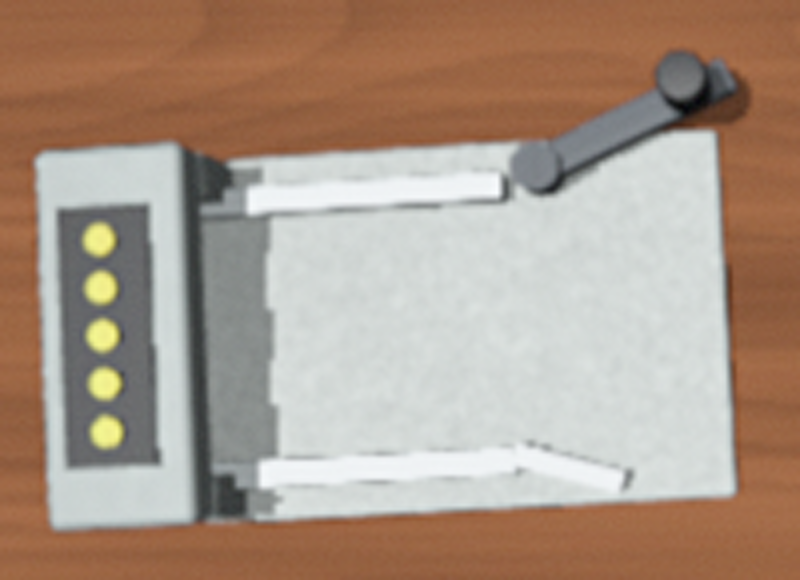

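View pics/c3.png

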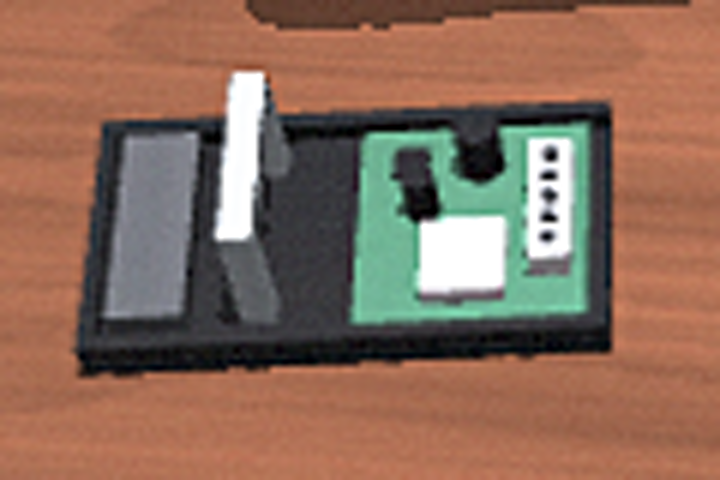

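View pics/c4.png

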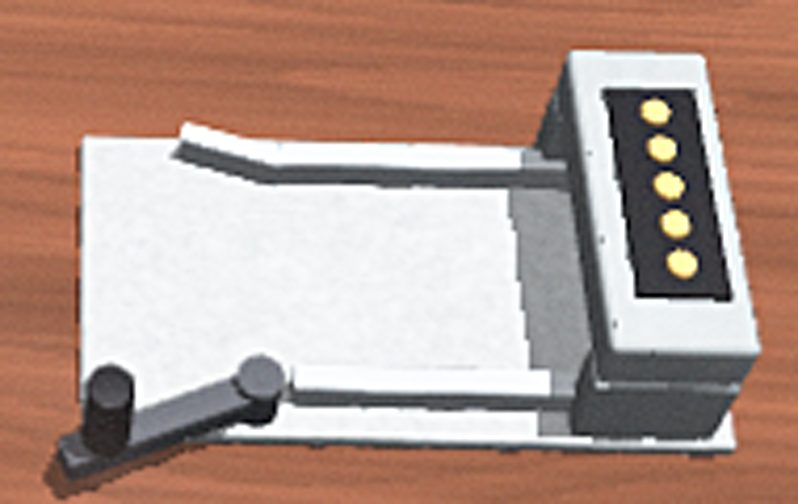

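```bash
cat > fit.py <<'E'
from h import *
from scipy.optimize import least_squares
t=load('top0');s=load('scene0')
def cv(u,v,sc,x,y): return ((u+.5)/sc-.5+x,(v+.5)/sc-.5+y)
A=lambda u,v:(t,cv(u,v,5.5,400,240)); B=lambda u,v:(t,cv(u,v,4,130,155)); C=lambda u,v:(s,cv(u,v,6,150,165)); D=lambda u,v:(s,cv(u,v,4.2,320,190))
car=[(A(472,168),(36,-24,57)),(A(515,163),(36,-36,57)),(A(548,395),(-36,-36,57)),(A(508,400),(-36,-24,57)),
(A(632,96),(50,-90,16)),(A(677,397),(-50,-90,16)),(A(135,478),(-50,90,16)),(A(90,173),(50,90,16)),
(C(232,72),(-36,-36,57)),(C(266,72),(-36,-24,57)),(C(250,238),(36,-24,57)),(C(217,238),(36,-36,57)),
(C(80,375),(50,-90,0)),(C(610,352),(50,90,0)),(C(105,122),(-50,-90,16)),(C(610,103),(-50,90,16))]
fix=[(B(717,130),(82,-180,10)),(B(735,495),(-82,-180,10)),(B(247,214),(55,None,28)),(B(503,197),(55,-85,28)),(B(260,462),(-55,None,28)),(B(520,447),(-55,-85,28)),
(B(182,143),(None,40,98)),(B(200,522),(None,40,98)),(B(37,155),(None,104,98)),(B(53,527),(None,104,98)),(B(537,167),(67,-101,38)),
(D(82,138),(-82,-180,10)),(D(293,367),(55,-85,28)),(D(550,370),(55,None,28)),(D(262,372),(67,-101,38))]
def W(p,P):
    c,sn=np.cos(p[2]),np.sin(p[2]);return np.array([p[0]+c*P[0]-sn*P[1],p[1]+sn*P[0]+c*P[1],P[2]])
def res(p,obs):
    o=[]
    for (d,uv),P in obs:
        P=np.array([np.nan if v is None else v/1000 for v in P])
        w=px2w(d,uv,P[2]); c,sn=np.cos(p[2]),np.sin(p[2]);q=w[:2]-p[:2]
        l=np.array([c*q[0]+sn*q[1],-sn*q[0]+c*q[1]])
        o+=[0 if np.isnan(a) else (b-a)*1000 for a,b in zip(P[:2],l)]
    return np.array(o)
if __name__=='__main__':
  for n,obs,x0 in(('car',car,[.4,-.25,0]),('fix',fix,[.5,.2,0])):
    q=least_squares(res,x0,args=(obs,),x_scale=[.01,.01,.01],loss='soft_l1',f_scale=1.5);print(n,q.x);print(res(q.x,obs).reshape(-1,2).round(1).tolist())
    for cam in(t,s):
        o2=[o for o in obs if o[0][0] is cam];print(' ',least_squares(res,x0,args=(o2,),loss='soft_l1',f_scale=1.5,x_scale=[.01]*3).x.round(4))
    if n=='fix':
        for o in(B(681,80),D(110,385)):
            w=px2w(*o,.08);h=W(q.x,np.array([.067,-.101,.08]));v=w-h;print('knob',w,np.linalg.norm(v),np.arctan2(v[1],v[0])-q.x[2])
E
python3 fit.py
```

```text
car [ 0.4363665 -0.2232879  0.1277429]
[[1.3, 1.1], [0.9, -0.5], [0.6, -0.6], [0.9, 0.0], [0.7, 0.9], [2.4, 0.1], [2.1, -1.5], [0.9, -0.7], [-1.0, 0.6], [-0.4, 0.2], [-0.8, 0.1], [-1.3, 1.3], [-2.3, -1.2], [-2.6, -0.6], [-0.8, 1.1], [-1.0, -0.3]]
  [ 0.4375 -0.2233  0.1291]
  [ 0.4352 -0.2233  0.1268]
fix [0.53614542 0.23509437 0.05185813]
[[-0.1, 0.5], [0.6, 2.1], [1.0, 0.0], [0.9, 0.7], [0.6, 0.0], [0.5, -0.8], [0.0, -1.7], [0.0, -2.0], [0.0, -3.0], [0.0, -3.1], [-0.1, -0.5], [-0.2, 2.9], [-0.4, 2.1], [-1.5, 0.0], [-3.9, 2.6]]
  [0.5367 0.2342 0.0512]
  [0.5347 0.2375 0.0534]
knob [0.63878398 0.07075652 0.08      ] 0.0735641482371514 -1.1952467890162284
knob [0.63907697 0.07172386 0.08      ] 0.072808332802269 -1.1860771442554672
```

```bash
python3 - <<'E'
from fit import *
st=r.read_state();M=q2R(st['eef_rot']);print(M.round(3));p=st['position']
car_p=[.4364,-.2233,.1278]
def goal(yaw,sgn=1):
    x=np.array([0,0,-1.]);z=sgn*np.array([-np.sin(yaw),np.cos(yaw),0]);y=np.cross(z,x);return np.stack([x,y,z],1)
for sg in(1,-1):
    print(sg,R.from_matrix(goal(car_p[2],sg)@M.T).as_rotvec().round(4))
h=W(car_p,np.array([0,-.03,.042]));print(h,h-p)
T=load('wrist0');print(np.array(T['hand_eye']).round(3))
E
```

```text
[[-0.     0.933  0.359]
 [ 0.001  0.359 -0.933]
 [-1.     0.    -0.001]]
1 [ 2.0000e-04 -1.1000e-03  2.9026e+00]
-1 [-8.00e-04 -1.00e-04 -2.39e-01]
[ 0.44022357 -0.25305534  0.042     ] [ 0.2519957   0.23684896 -0.19993592]
[[ 0.001 -0.27   0.963 -0.132]
 [-0.    -0.963 -0.27   0.067]
 [ 1.    -0.    -0.001 -0.   ]
 [ 0.     0.     0.     1.   ]]
```

Call:
{"name": "move_arm", "arguments": {
  "increments": [
    {"slide": [0.013, 0.012, -0.002], "rot": [0, 0, 0.145], "gripper": 0.5},
    {"slide": [0.025, 0.024, -0.004], "rot": [0, 0, 0.29], "gripper": 0.5},
    {"slide": [0.038, 0.036, -0.006], "rot": [0, 0, 0.435], "gripper": 0.5},
    {"slide": [0.05, 0.047, -0.008], "rot": [0, 0, 0.58], "gripper": 0.5},
    {"slide": [0.063, 0.059, -0.01], "rot": [0, 0, 0.725], "gripper": 0.5},
    {"slide": [0.076, 0.071, -0.012], "rot": [0, 0, 0.87], "gripper": 0.5},
    {"slide": [0.088, 0.083, -0.014], "rot": [0, 0, 1.015], "gripper": 0.5},
    {"slide": [0.101, 0.095, -0.016], "rot": [0, 0, 1.16], "gripper": 0.5},
    {"slide": [0.113, 0.107, -0.018], "rot": [0, 0, 1.305], "gripper": 0.5},
    {"slide": [0.126, 0.118, -0.02], "rot": [0, 0, 1.45], "gripper": 0.5},
    {"slide": [0.139, 0.13, -0.022], "rot": [0, 0, 1.595], "gripper": 0.5},
    {"slide": [0.151, 0.142, -0.024], "rot": [0, 0, 1.74], "gripper": 0.5},
    {"slide": [0.164, 0.154, -0.026], "rot": [0, 0, 1.885], "gripper": 0.5},
    {"slide": [0.176, 0.166, -0.028], "rot": [0, 0, 2.03], "gripper": 0.5},
    {"slide": [0.189, 0.178, -0.03], "rot": [0, 0, 2.175], "gripper": 0.5},
    {"slide": [0.202, 0.19, -0.032], "rot": [0, 0, 2.32], "gripper": 0.5},
    {"slide": [0.214, 0.201, -0.034], "rot": [0, 0, 2.465], "gripper": 0.5},
    {"slide": [0.227, 0.213, -0.036], "rot": [0, 0, 2.61], "gripper": 0.5},
    {"slide": [0.24, 0.225, -0.038], "rot": [0, 0, 2.755], "gripper": 0.5},
    {"slide": [0.252, 0.237, -0.04], "rot": [0, 0, 2.9], "gripper": 0.5}
  ],
  "newtons": 60
}}

```text
clock: 2.15
position: [0.4407, -0.2525, 0.202]
eef_rot: [0.466, -0.532, 0.466, 0.532]
ft_force: [0.1, -0.1, -0.5]
width: 0.0426
```

```bash
python3 - <<'E'
from fit import *
d=snap('wrist','w1');st=r.read_state();print(st['clock'],st['position'],st['joints'].round(2),st['width'],q2R(st['eef_rot']).round(4).tolist())
for P in [(0.036,-.024,.057),(.036,-.036,.057),(-.036,-.036,.057),(-.036,-.024,.057),(.05,-.09,.016),(-.05,-.09,.016)]: print(P,w2px(d,W([.4364,-.2233,.1278],np.array(P))).round(1))
E
```

```text
2.2 [ 0.44176118 -0.25111682  0.20170942] [-0.68  0.25 -0.18  1.14  0.   -0.82] 0.04283174490051123 [[-0.0001, -0.99, -0.1408], [0.001, -0.1408, 0.99], [-1.0, -0.0001, 0.001]]
(0.036, -0.024, 0.057) [318.7 261. ]
(0.036, -0.036, 0.057) [304.9 261. ]
(-0.036, -0.036, 0.057) [304.6 177.8]
(-0.036, -0.024, 0.057) [319.4 177.8]
(0.05, -0.09, 0.016) [251.7 259.5]
(-0.05, -0.09, 0.016) [246.6 156.9]
```

View pics/w1.png

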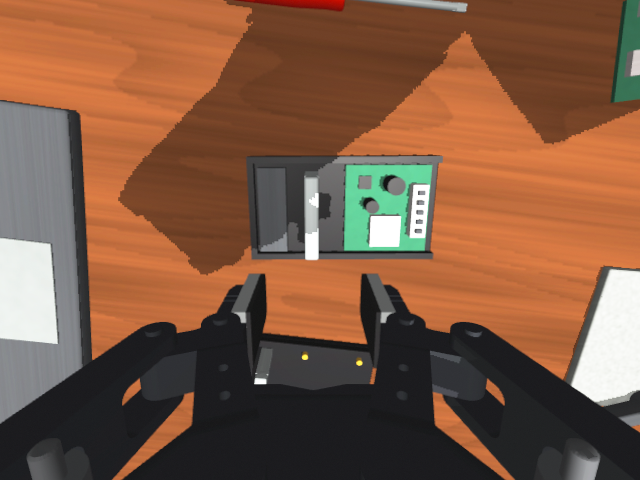

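The handle is at columns 305–318, rows 172–258, close to prediction. The arm was still settling, so I'll shoot again.

```bash
python3 - <<'E'
from fit import *
d=snap('wrist','w2');st=r.read_state();print(st['clock'],st['position'],st['joint_vel'].round(3),q2R(st['eef_rot']).round(4).tolist())
d=snap('wrist','w2');st=r.read_state();print(st['clock'],st['position'],st['joint_vel'].round(3),q2R(st['eef_rot']).round(4).tolist())
for P in [(0.036,-.024,.057),(.036,-.036,.057),(-.036,-.036,.057),(-.036,-.024,.057),(.05,-.09,.016),(-.05,-.09,.016),(.05,.09,.016),(-.05,.09,.016)]: print(P,w2px(d,W([.4364,-.2233,.1278],np.array(P))).round(1))
crop('w2','c5',230,140,220,140,3.6)
E
```

```text
2.25 [ 0.44099774 -0.25190944  0.20185639] [-0.034 -0.008 -0.004  0.005 -0.012  0.128] [[-0.0004, -0.9915, -0.1299], [0.0007, -0.1299, 0.9915], [-1.0, 0.0003, 0.0007]]
2.3 [ 0.44042079 -0.25257529  0.20200461] [-0.028 -0.007 -0.001  0.002 -0.007  0.042] [[-0.0006, -0.9922, -0.1244], [0.0004, -0.1244, 0.9922], [-1.0, 0.0005, 0.0004]]
(0.036, -0.024, 0.057) [318.1 260.7]
(0.036, -0.036, 0.057) [304.3 260.7]
(-0.036, -0.036, 0.057) [303.8 177.4]
(-0.036, -0.024, 0.057) [318.6 177.4]
(0.05, -0.09, 0.016) [251.  259.3]
(-0.05, -0.09, 0.016) [245.8 156.6]
(0.05, 0.09, 0.016) [431.9 259.6]
(-0.05, 0.09, 0.016) [442.6 156.8]
```

View pics/c5.png

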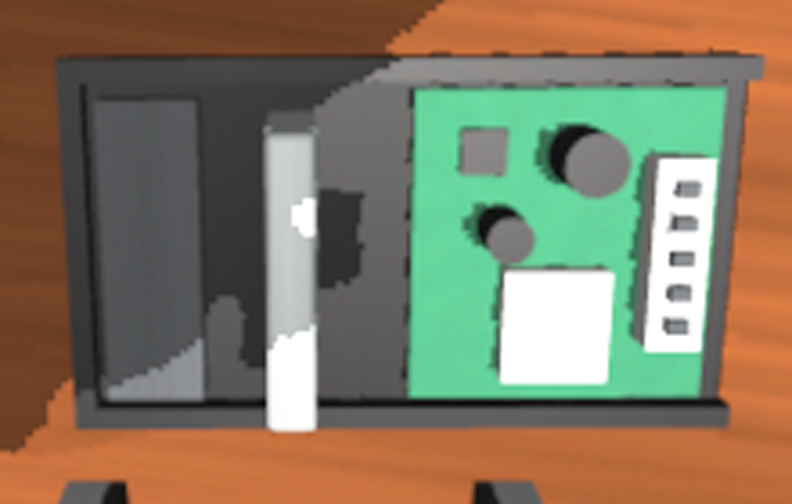

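Call:
{"name": "move_arm", "arguments": {
  "increments": [
    {"slide": [0, 0, -0.03], "rot": [0, 0, 0.002], "gripper": 0.4},
    {"slide": [0, 0, -0.065], "rot": [0, 0, 0.002], "gripper": 0.4},
    {"slide": [0, 0, -0.1], "rot": [0, 0, 0.002], "gripper": 0.4},
    {"slide": [0, 0, -0.13], "rot": [0, 0, 0.002], "gripper": 0.4},
    {"slide": [0, 0, -0.15], "rot": [0, 0, 0.002], "gripper": 0.4},
    {"slide": [0, 0, -0.158], "rot": [0, 0, 0.002], "gripper": 0.4},
    {"slide": [0, 0, -0.16], "rot": [0, 0, 0.002], "gripper": 0.4},
    {"slide": [0, 0, -0.16], "rot": [0, 0, 0.002], "gripper": 0.3},
    {"slide": [0, 0, -0.16], "rot": [0, 0, 0.002], "gripper": 0.1},
    {"slide": [0, 0, -0.16], "rot": [0, 0, 0.002], "gripper": 0},
    {"slide": [0, 0, -0.16], "rot": [0, 0, 0.002], "gripper": 0},
    {"slide": [0, 0, -0.16], "rot": [0, 0, 0.002], "gripper": 0},
    {"slide": [0, 0, -0.16], "rot": [0, 0, 0.002], "gripper": 0}
  ],
  "newtons": 70
}}

```text
clock: 3.6
position: [0.4407, -0.2536, 0.0434]
eef_rot: [-0.467, 0.531, -0.467, -0.53]
ft_force: [-2.5, -1.2, 5.0]
width: 0.0108
```

```bash
python3 - <<'E'
from fit import *
st=r.read_state();print(st['clock'],st['position'],st['width'],st['ft_force'],st['torque'],q2R(st['eef_rot']).round(4).tolist())
E
```

```text
3.6 [ 0.44072781 -0.25360847  0.04344629] 0.010804468524763895 [-2.51379444 -1.18594347  4.98569845] [-0.01680088  0.36183513  0.07583907] [[0.0013, -0.992, -0.1266], [-0.0015, -0.1266, 0.992], [-1.0, -0.0011, -0.0017]]
```

Call:
{"name": "move_arm", "arguments": {
  "increments": [
    {"slide": [0, 0, 0.008], "rot": [0, 0, 0], "gripper": 0},
    {"slide": [0, 0, 0.025], "rot": [0, 0, 0], "gripper": 0},
    {"slide": [0, 0, 0.045], "rot": [0, 0, 0], "gripper": 0},
    {"slide": [0, 0.008, 0.06], "rot": [0, 0, 0], "gripper": 0},
    {"slide": [0.007, 0.025, 0.065], "rot": [0, 0, -0.01], "gripper": 0},
    {"slide": [0.015, 0.055, 0.065], "rot": [0, 0, -0.02], "gripper": 0},
    {"slide": [0.024, 0.088, 0.065], "rot": [0, 0, -0.03], "gripper": 0},
    {"slide": [0.033, 0.122, 0.065], "rot": [0, 0, -0.04], "gripper": 0},
    {"slide": [0.042, 0.156, 0.065], "rot": [0, 0, -0.05], "gripper": 0},
    {"slide": [0.051, 0.19, 0.065], "rot": [0, 0, -0.06], "gripper": 0},
    {"slide": [0.06, 0.224, 0.065], "rot": [0, 0, -0.07], "gripper": 0},
    {"slide": [0.069, 0.258, 0.065], "rot": [0, 0, -0.075], "gripper": 0},
    {"slide": [0.078, 0.292, 0.065], "rot": [0, 0, -0.075], "gripper": 0},
    {"slide": [0.087, 0.325, 0.065], "rot": [0, 0, -0.075], "gripper": 0},
    {"slide": [0.095, 0.352, 0.065], "rot": [0, 0, -0.075], "gripper": 0},
    {"slide": [0.099, 0.37, 0.065], "rot": [0, 0, -0.075], "gripper": 0},
    {"slide": [0.1015, 0.3785, 0.065], "rot": [0, 0, -0.075], "gripper": 0},
    {"slide": [0.1015, 0.3785, 0.065], "rot": [0, 0, -0.075], "gripper": 0},
    {"slide": [0.1015, 0.3785, 0.065], "rot": [0, 0, -0.075], "gripper": 0},
    {"slide": [0.1015, 0.3785, 0.065], "rot": [0, 0, -0.075], "gripper": 0}
  ]
}}

```text
clock: 5.6
position: [0.5416, 0.1245, 0.1074]
eef_rot: [-0.487, 0.513, -0.487, -0.513]
ft_force: [0.5, 1.0, -3.6]
width: 0.0105
```

```bash
python3 - <<'E'
from fit import *
for n in ['wrist','top','scene']: d=snap(n,n+'3')
st=r.read_state();print(st['clock'],st['position'],st['width'],st['ft_force'],st['torque'],q2R(st['eef_rot']).round(4).tolist())
E
```

```text
5.75 [0.54170525 0.12473322 0.10737626] 0.010759469192917634 [ 0.24269707 -0.34274051 -3.57248464] [-0.04047841 -0.03348153 -0.02859143] [[-0.0, -0.9987, -0.0512], [-0.0001, -0.0512, 0.9987], [-1.0, 0.0, -0.0001]]
```

View pics/wrist3.png

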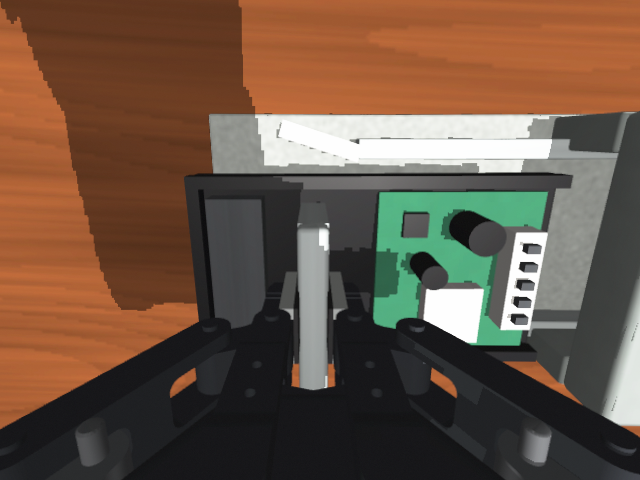

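View pics/scene3.png

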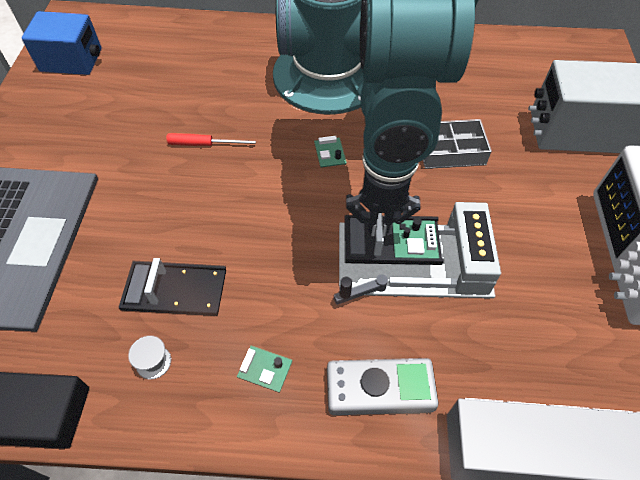

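View pics/top3.png

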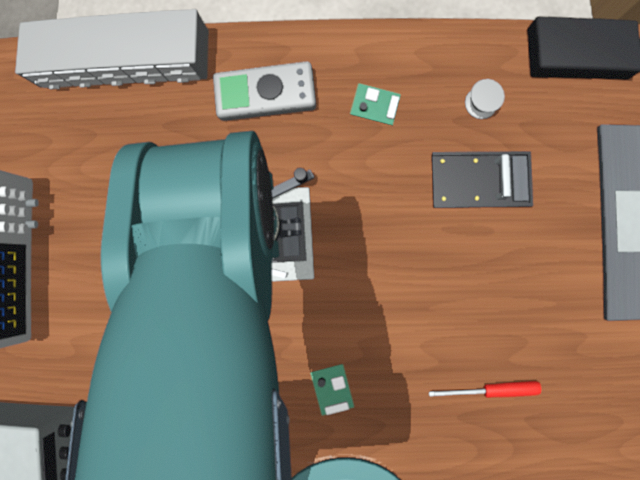

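Carried level as far as I can see. Wrist view: tray's -x rim corners at about (187,176) and (572,177), guide inner edge near (355,159)–(550,158). I'll compare those with the model.

```bash
python3 - <<'E'
from fit import *
d=load('wrist3')
tp=np.array([.5417,.1246]);yaw=.0515
c,s=np.cos(yaw),np.sin(yaw);o=tp-np.array([-s*-.03,c*-.03]);cp=[*o,yaw]
for P in [(-50,-90,16),(-50,90,16),(-50,-90,0),(-50,90,0),(-36,-36,57),(-36,-24,57)]: print('car',P,w2px(d,W(cp,np.array(P)/1e3)+[0,0,.064]).round(1))
f=[.5361,.2351,.0519]
for P in [(-55,-85,28),(-55,-40,28),(-55,0,28),(-82,-180,10),(-55,-85,10),(-55,0,10),(55,20,28)]: print('fix',P,w2px(d,W(f,np.array(P)/1e3)).round(1))
crop('wrist3','c6',180,100,260,130,3)
crop('wrist3','c7',420,100,220,280,2.1)
E
```

```text
car (-50, -90, 16) [184.3 179. ]
car (-50, 90, 16) [572.  178.2]
car (-50, -90, 0) [195.7 175.2]
car (-50, 90, 0) [548.6 174.5]
car (-36, -36, 57) [296.4 231.6]
car (-36, -24, 57) [329.4 231.5]
fix (-55, -85, 28) [354.7 160.5]
fix (-55, -40, 28) [428.5 160.3]
fix (-55, 0, 28) [494.6 160. ]
fix (-82, -180, 10) [204.1 115.5]
fix (-55, -85, 10) [351.4 158.6]
fix (-55, 0, 10) [480.5 158.2]
fix (55, 20, 28) [501.  321.3]
```

View pics/c6.png

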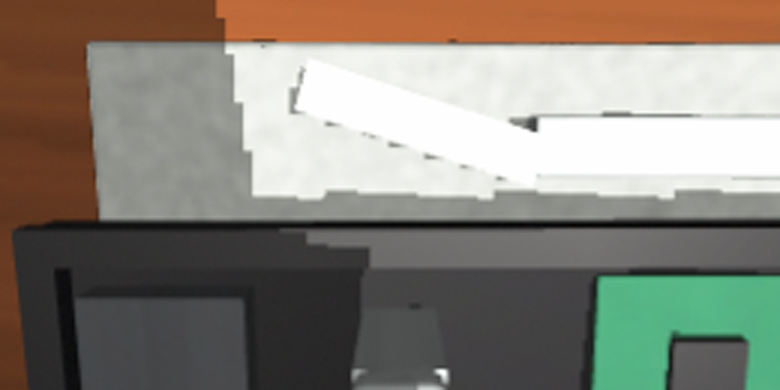

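View pics/c7.png

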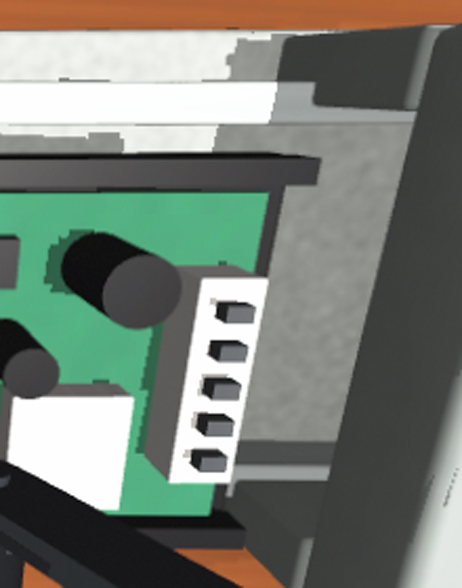

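Call:
{"name": "move_arm", "arguments": {
  "increments": [
    {"slide": [0.0005, 0, -0.01], "rot": [0, 0, 0], "gripper": 0},
    {"slide": [0.0005, 0, -0.025], "rot": [0, 0, 0], "gripper": 0},
    {"slide": [0.0005, 0, -0.038], "rot": [0, 0, 0], "gripper": 0},
    {"slide": [0.0005, 0, -0.046], "rot": [0, 0, 0], "gripper": 0},
    {"slide": [0.0005, 0, -0.05], "rot": [0, 0, 0], "gripper": 0},
    {"slide": [0.0005, 0, -0.052], "rot": [0, 0, 0], "gripper": 0},
    {"slide": [0.0005, 0, -0.053], "rot": [0, 0, 0], "gripper": 0},
    {"slide": [0.0005, 0, -0.053], "rot": [0, 0, 0], "gripper": 0},
    {"slide": [0.0005, 0, -0.053], "rot": [0, 0, 0], "gripper": 0}
  ]
}}

```text
clock: 6.65
position: [0.5425, 0.1254, 0.0546]
eef_rot: [-0.487, 0.513, -0.487, -0.513]
ft_force: [0.4, -1.1, -3.1]
width: 0.0108
```

```bash
python3 - <<'E'
from fit import *
d=snap('wrist','w4')
st=r.read_state();print(st['clock'],st['position'],st['width'],st['ft_force'],st['torque'],q2R(st['eef_rot']).round(4).tolist())
E
```

```text
6.7 [0.54247239 0.1254582  0.0546064 ] 0.010244580957146584 [-0.12557392  0.45403092 -3.25142407] [-0.06822432 -0.05457358  0.03026881] [[0.0006, -0.9986, -0.0522], [0.0001, -0.0522, 0.9986], [-1.0, -0.0006, 0.0]]
```

View pics/w4.png

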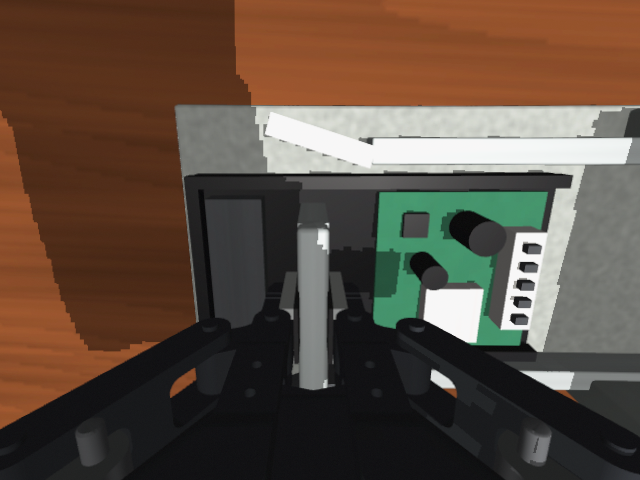

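```bash
python3 - <<'E'
from fit import *
crop('w4','c8',420,310,200,100,4)
crop('w4','c9',170,100,200,100,4)
d=load('w4')
f=[.5361,.2375,.0519]
for P in [(-55,-85,28),(-55,10,28),(55,-30,28),(55,10,28),(-82,-180,10)]: print('fix',P,w2px(d,W(f,np.array(P)/1e3)).round(1))
E
```

```text
fix (-55, -85, 28) [371.8 166.8]
fix (-55, 10, 28) [580.9 166. ]
fix (55, -30, 28) [463.6 371. ]
fix (55, 10, 28) [537.9 371.6]
fix (-82, -180, 10) [173.8 107.2]
```

View pics/c8.png

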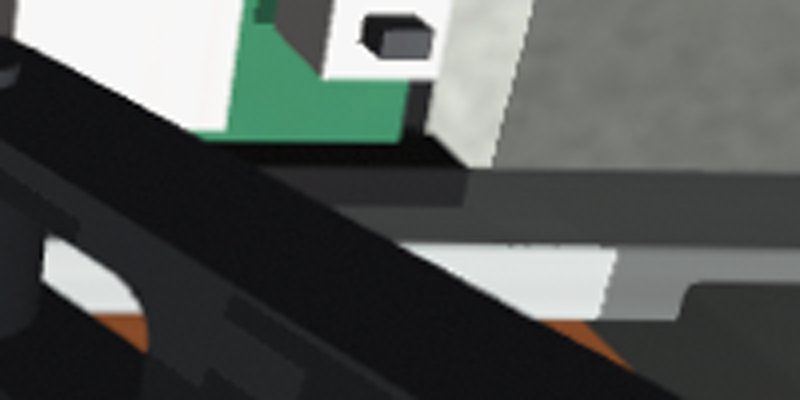

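View pics/c9.png

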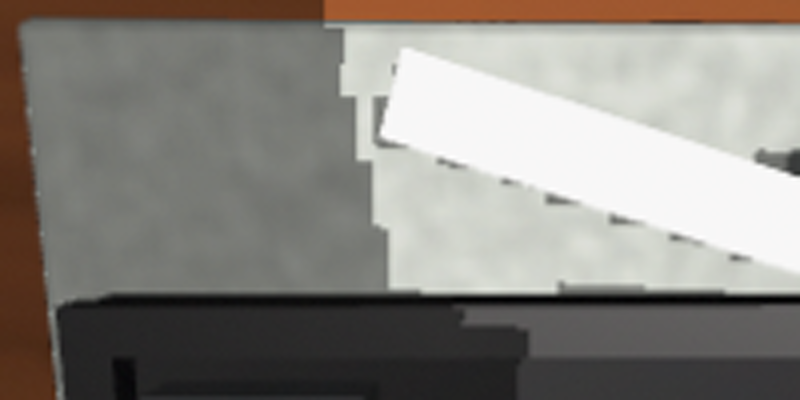

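Call:
{"name": "move_arm", "arguments": {
  "increments": [
    {"slide": [0, 0, -0.001], "rot": [0, 0, 0], "gripper": 0},
    {"slide": [-0.0001, 0.003, -0.0012], "rot": [0, 0, 0], "gripper": 0},
    {"slide": [-0.0004, 0.008, -0.0012], "rot": [0, 0, 0], "gripper": 0},
    {"slide": [-0.0007, 0.014, -0.0012], "rot": [0, 0, 0], "gripper": 0},
    {"slide": [-0.001, 0.02, -0.0012], "rot": [0, 0, 0], "gripper": 0},
    {"slide": [-0.0014, 0.026, -0.0012], "rot": [0, 0, 0], "gripper": 0},
    {"slide": [-0.0017, 0.032, -0.0012], "rot": [0, 0, 0], "gripper": 0},
    {"slide": [-0.002, 0.038, -0.0012], "rot": [0, 0, 0], "gripper": 0},
    {"slide": [-0.0023, 0.044, -0.0012], "rot": [0, 0, 0], "gripper": 0},
    {"slide": [-0.0026, 0.05, -0.0012], "rot": [0, 0, 0], "gripper": 0},
    {"slide": [-0.0029, 0.056, -0.0012], "rot": [0, 0, 0], "gripper": 0},
    {"slide": [-0.0032, 0.061, -0.0012], "rot": [0, 0, 0], "gripper": 0},
    {"slide": [-0.0034, 0.065, -0.0012], "rot": [0, 0, 0], "gripper": 0},
    {"slide": [-0.0036, 0.069, -0.0012], "rot": [0, 0, 0], "gripper": 0},
    {"slide": [-0.0037, 0.072, -0.0012], "rot": [0, 0, 0], "gripper": 0},
    {"slide": [-0.0038, 0.074, -0.0012], "rot": [0, 0, 0], "gripper": 0},
    {"slide": [-0.0038, 0.074, -0.0012], "rot": [0, 0, 0], "gripper": 0},
    {"slide": [-0.0038, 0.074, -0.0012], "rot": [0, 0, 0], "gripper": 0}
  ]
}}

```text
clock: 8.5
position: [0.5387, 0.1999, 0.0535]
eef_rot: [-0.487, 0.513, -0.486, -0.513]
ft_force: [-0.8, -1.6, 4.9]
width: 0.0108
```

```bash
python3 - <<'E'
from fit import *
d=snap('wrist','w5')
st=r.read_state();print(st['clock'],st['position'],st['width'],st['ft_force'],st['torque'],q2R(st['eef_rot']).round(4).tolist())
E
```

```text
8.55 [0.5387133  0.19989242 0.05347645] 0.010754982065098893 [-0.52054169 -0.71971034  5.31207794] [-0.32073295  0.01086592 -0.01321146] [[0.0008, -0.9986, -0.0525], [0.0005, -0.0525, 0.9986], [-1.0, -0.0008, 0.0004]]
```

View pics/w5.png

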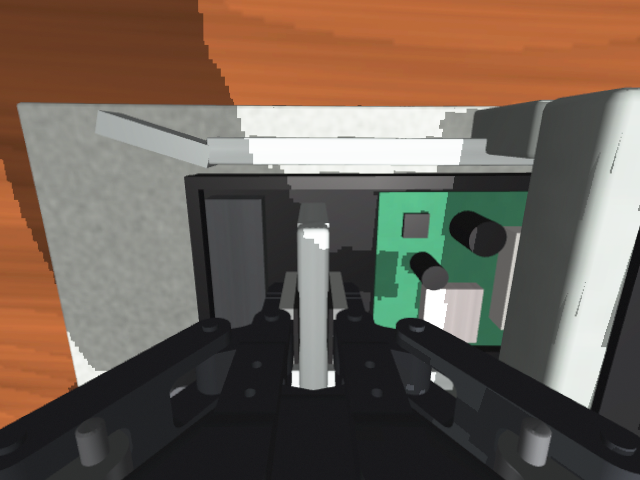

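The nose is under the head and the tray is parallel to the guide, with the guide edge at row 165 and the rim at row 176. I'll creep to the stop.

Call:
{"name": "move_arm", "arguments": {
  "increments": [
    {"slide": [-0.0001, 0.0015, 0], "rot": [0, 0, 0], "gripper": 0},
    {"slide": [-0.0002, 0.003, 0], "rot": [0, 0, 0], "gripper": 0},
    {"slide": [-0.0002, 0.004, 0], "rot": [0, 0, 0], "gripper": 0},
    {"slide": [-0.0003, 0.005, 0], "rot": [0, 0, 0], "gripper": 0},
    {"slide": [-0.0003, 0.006, 0], "rot": [0, 0, 0], "gripper": 0},
    {"slide": [-0.0004, 0.007, 0], "rot": [0, 0, 0], "gripper": 0},
    {"slide": [-0.0004, 0.007, 0], "rot": [0, 0, 0], "gripper": 0}
  ]
}}

```text
clock: 9.25
position: [0.5384, 0.2064, 0.0535]
eef_rot: [-0.487, 0.513, -0.487, -0.512]
ft_force: [0.4, -5.7, 4.7]
width: 0.0104
```

```bash
python3 - <<'E'
from fit import *
st=r.read_state();print(st['clock'],st['position'],st['width'],st['ft_force'],st['torque'])
E
```

```text
9.25 [0.53837962 0.2063796  0.0534789 ] 0.010443602140632148 [ 0.39890786 -5.71200506  4.66673581] [-1.15852653 -0.06455762 -0.00498561]
```

Call:
{"name": "move_arm", "arguments": {
  "increments": [
    {"slide": [0, 0.0005, 0], "rot": [0, 0, 0], "gripper": 0},
    {"slide": [0, 0.001, 0], "rot": [0, 0, 0], "gripper": 0},
    {"slide": [0, 0.001, 0], "rot": [0, 0, 0], "gripper": 0}
  ]
}}

```text
clock: 9.55
position: [0.5383, 0.2065, 0.0534]
eef_rot: [-0.486, 0.514, -0.487, -0.512]
ft_force: [-0.3, -13.3, 7.7]
width: 0.0106
```

```bash
python3 - <<'E'
from fit import *
d=snap('wrist','w6')
st=r.read_state();print(st['clock'],st['position'],st['width'],st['ft_force'],st['torque'],q2R(st['eef_rot']).round(4).tolist())
E
```

```text
9.6 [0.53831748 0.20643361 0.05344326] 0.010670520881189808 [ -0.08727415 -12.43448708   7.32536278] [-2.46083836 -0.01295979 -0.02006701] [[0.0008, -0.9987, -0.0514], [-0.0026, -0.0514, 0.9987], [-1.0, -0.0007, -0.0027]]
```

View pics/w6.png

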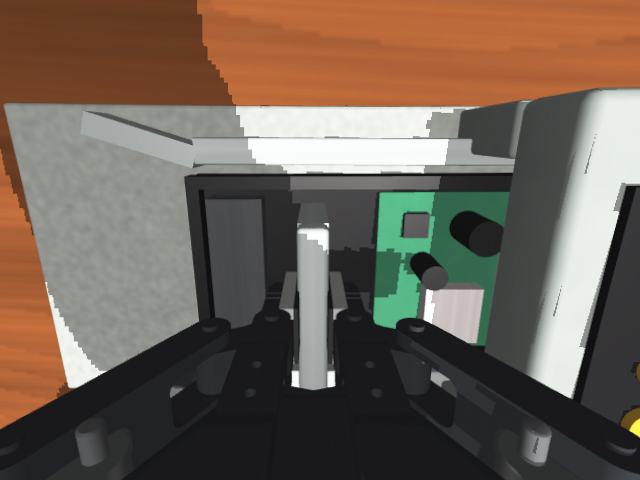

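The carrier is against the stop: 1 mm more commanded gave no motion, and Fy rose to -13 N at y=0.2064, within 1 mm or so of the predicted home. I'll release, then rise.

Call:
{"name": "move_arm", "arguments": {
  "increments": [
    {"slide": [0, 0, 0], "rot": [0, 0, 0], "gripper": 0.2},
    {"slide": [0, 0, 0], "rot": [0, 0, 0], "gripper": 0.35},
    {"slide": [0, 0, 0], "rot": [0, 0, 0], "gripper": 0.35},
    {"slide": [0, 0, 0], "rot": [0, 0, 0], "gripper": 0.35},
    {"slide": [0, -0.001, 0.01], "rot": [0, 0, 0], "gripper": 0.35},
    {"slide": [0, -0.001, 0.03], "rot": [0, 0, 0], "gripper": 0.35},
    {"slide": [0, -0.001, 0.06], "rot": [0, 0, 0], "gripper": 0.35},
    {"slide": [0, -0.001, 0.09], "rot": [0, 0, 0], "gripper": 0.35},
    {"slide": [0, -0.001, 0.115], "rot": [0, 0, 0], "gripper": 0.35},
    {"slide": [0, -0.001, 0.13], "rot": [0, 0, 0], "gripper": 0.35},
    {"slide": [0, -0.001, 0.135], "rot": [0, 0, 0], "gripper": 0.35},
    {"slide": [0, -0.001, 0.135], "rot": [0, 0, 0], "gripper": 0.35}
  ]
}}

```text
clock: 10.8
position: [0.5383, 0.2065, 0.1887]
eef_rot: [-0.487, 0.513, -0.486, -0.513]
ft_force: [0.5, -0.3, -0.3]
width: 0.0298
```

```bash
python3 - <<'E'
from fit import *
d=snap('wrist','w7');snap('scene','s7')
st=r.read_state();print(st['clock'],st['position'],st['width'],st['ft_force'],q2R(st['eef_rot']).round(4).tolist())
f=[.5361,.2362,.0519]
for P in [(-50,-90,26),(50,-90,26),(-55,-85,28),(55,-85,28),(-36,-36,67),(36,-36,67),(36,-24,67),(-82,-180,10)]: print(P,w2px(d,W(f,np.array(P)/1e3)).round(1))
E
```

```text
10.9 [0.53772985 0.20633356 0.18741185] 0.02977393652945931 [-0.31040343  0.63919811 -0.0323975 ] [[-0.001, -0.9986, -0.0522], [-0.0002, -0.0522, 0.9986], [-1.0, 0.001, -0.0002]]
(-50, -90, 26) [241.7 158.5]
(50, -90, 26) [247.9 268.2]
(-55, -85, 28) [246.9 152.6]
(55, -85, 28) [253.2 274.1]
(-36, -36, 67) [304.3 181.3]
(36, -36, 67) [304.9 271.1]
(36, -24, 67) [319.8 271.1]
(-82, -180, 10) [138.8 119.1]
```

View pics/w7.png

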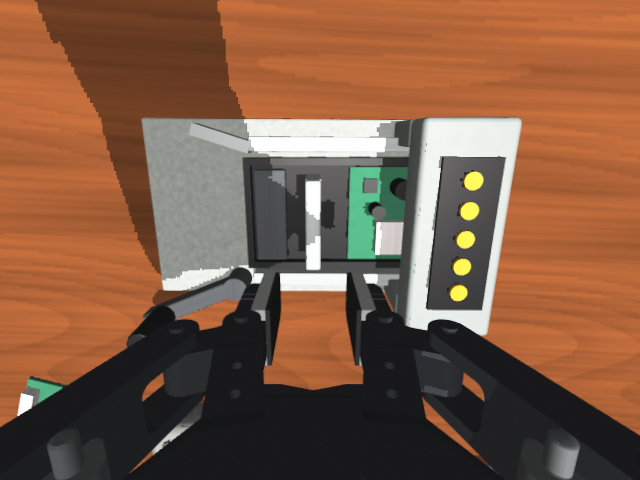

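View pics/s7.png

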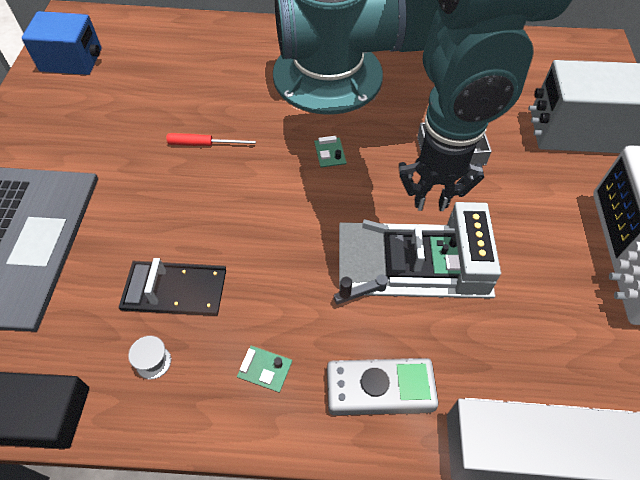

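The carrier sits home in the fixture. In the scene view the knob is at (345,286) and untouched. Next I'll hover over the knob, turned so the jaws lie along the bar's swing.

Call:
{"name": "move_arm", "arguments": {
  "increments": [
    {"slide": [0.005, -0.006, 0], "rot": [0, 0, 0.1], "gripper": 0.42},
    {"slide": [0.012, -0.016, 0], "rot": [0, 0, 0.24], "gripper": 0.42},
    {"slide": [0.02, -0.027, 0], "rot": [0, 0, 0.38], "gripper": 0.42},
    {"slide": [0.028, -0.038, 0], "rot": [0, 0, 0.52], "gripper": 0.42},
    {"slide": [0.036, -0.049, 0], "rot": [0, 0, 0.66], "gripper": 0.42},
    {"slide": [0.044, -0.06, 0], "rot": [0, 0, 0.8], "gripper": 0.42},
    {"slide": [0.052, -0.071, 0], "rot": [0, 0, 0.94], "gripper": 0.42},
    {"slide": [0.06, -0.081, 0], "rot": [0, 0, 1.08], "gripper": 0.42},
    {"slide": [0.067, -0.09, 0], "rot": [0, 0, 1.22], "gripper": 0.42},
    {"slide": [0.074, -0.1, 0], "rot": [0, 0, 1.36], "gripper": 0.42},
    {"slide": [0.081, -0.109, 0], "rot": [0, 0, 1.5], "gripper": 0.42},
    {"slide": [0.088, -0.118, -0.005], "rot": [0, 0, 1.64], "gripper": 0.42},
    {"slide": [0.094, -0.127, -0.01], "rot": [0, 0, 1.78], "gripper": 0.42},
    {"slide": [0.098, -0.133, -0.015], "rot": [0, 0, 1.89], "gripper": 0.42},
    {"slide": [0.101, -0.1355, -0.018], "rot": [0, 0, 1.947], "gripper": 0.42},
    {"slide": [0.101, -0.1355, -0.018], "rot": [0, 0, 1.947], "gripper": 0.42},
    {"slide": [0.101, -0.1355, -0.018], "rot": [0, 0, 1.947], "gripper": 0.42},
    {"slide": [0.101, -0.1355, -0.018], "rot": [0, 0, 1.947], "gripper": 0.42}
  ]
}}

```text
clock: 12.7
position: [0.6389, 0.0711, 0.17]
eef_rot: [-0.15, -0.691, -0.15, 0.691]
ft_force: [-0.1, -0.9, -0.2]
width: 0.0358
```

```bash
python3 - <<'E'
from fit import *
d=snap('wrist','w8')
st=r.read_state();print(st['clock'],st['position'],st['joints'].round(2),st['width'],st['ft_force'],q2R(st['eef_rot']).round(4).tolist())
print('knob',w2px(d,np.array([.639,.0712,.08])), 'hinge',w2px(d,np.array([.6083,.1388,.038])))
E
```

```text
12.75 [0.63893531 0.07115139 0.17006885] [-0.02  0.49  0.12  1.2   0.   -2.01] 0.03592012361180356 [0.489401   0.39801611 0.55007237] [[-0.0001, 0.4146, -0.91], [0.0001, -0.91, -0.4146], [-1.0, -0.0001, 0.0001]]
knob [311.34661286 238.69122882] hinge [311.61302983 306.79550498]
```

View pics/w8.png

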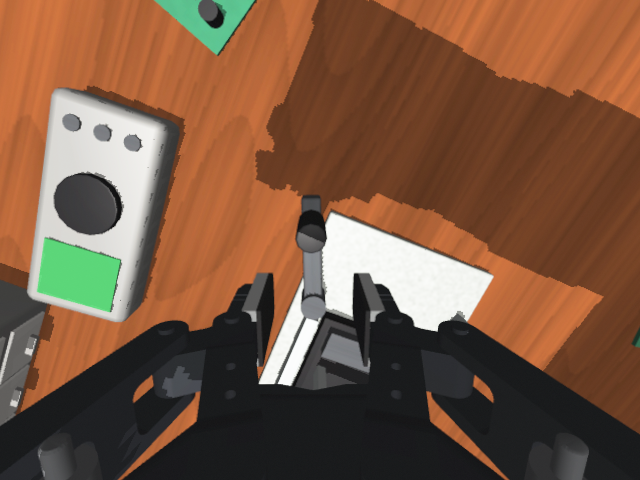

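The knob top is at (311,239) and the hinge at (314,307), as predicted. I'll go down over the knob.

Call:
{"name": "move_arm", "arguments": {
  "increments": [
    {"slide": [0, 0, -0.015], "rot": [0, 0, 0], "gripper": 0.42},
    {"slide": [0, 0, -0.04], "rot": [0, 0, 0], "gripper": 0.42},
    {"slide": [0, 0, -0.065], "rot": [0, 0, 0], "gripper": 0.42},
    {"slide": [0, 0, -0.088], "rot": [0, 0, 0], "gripper": 0.42},
    {"slide": [0, 0, -0.104], "rot": [0, 0, 0], "gripper": 0.4},
    {"slide": [0, 0, -0.11], "rot": [0, 0, 0], "gripper": 0.38},
    {"slide": [0, 0, -0.112], "rot": [0, 0, 0], "gripper": 0.34},
    {"slide": [0, 0, -0.112], "rot": [0, 0, 0], "gripper": 0.32},
    {"slide": [0, 0, -0.112], "rot": [0, 0, 0], "gripper": 0.32}
  ],
  "newtons": 20
}}

```text
clock: 13.65
position: [0.6396, 0.071, 0.059]
eef_rot: [0.15, 0.691, 0.15, -0.69]
ft_force: [0.6, 0.8, -0.9]
width: 0.0272
```

```bash
python3 - <<'E'
from fit import *
st=r.read_state();print(st['clock'],st['position'],st['width'],st['ft_force'])
h=np.array([.6083,.1388]);a0=-1.144;r0=.075
k0=np.array([.639,.0712])
N=18
for i in range(1,N+1):
    da=-1.947*i/N-(0.0); a=a0+da
    p=h+r0*np.array([np.cos(a),np.sin(a)])+ -0.0*0
    print(i,(p-k0).round(4).tolist(),round(da,4))
E
```

```text
13.65 [0.63957677 0.07096096 0.05904978] 0.027243120651153283 [ 0.5582956   0.81870112 -0.91225616]
1 [-0.0072, -0.0036] -0.1082
2 [-0.015, -0.0057] -0.2163
3 [-0.023, -0.007] -0.3245
4 [-0.0311, -0.0074] -0.4327
5 [-0.0392, -0.0069] -0.5408
6 [-0.0472, -0.0056] -0.649
7 [-0.055, -0.0033] -0.7572
8 [-0.0625, -0.0003] -0.8653
9 [-0.0697, 0.0035] -0.9735
10 [-0.0764, 0.0081] -1.0817
11 [-0.0825, 0.0134] -1.1898
12 [-0.0881, 0.0193] -1.298
13 [-0.093, 0.0258] -1.4062
14 [-0.0971, 0.0327] -1.5143
15 [-0.1005, 0.0401] -1.6225
16 [-0.103, 0.0478] -1.7307
17 [-0.1048, 0.0557] -1.8388
18 [-0.1056, 0.0638] -1.947
```

Call:
{"name": "move_arm", "arguments": {
  "increments": [
    {"slide": [-0.004, -0.002, 0], "rot": [0, 0, -0.055], "gripper": 0.32},
    {"slide": [-0.0095, -0.0045, 0], "rot": [0, 0, -0.14], "gripper": 0.32},
    {"slide": [-0.015, -0.0057, 0], "rot": [0, 0, -0.216], "gripper": 0.32},
    {"slide": [-0.023, -0.007, 0], "rot": [0, 0, -0.325], "gripper": 0.32},
    {"slide": [-0.0311, -0.0074, 0], "rot": [0, 0, -0.433], "gripper": 0.32},
    {"slide": [-0.0392, -0.0069, 0], "rot": [0, 0, -0.541], "gripper": 0.32},
    {"slide": [-0.0472, -0.0056, 0], "rot": [0, 0, -0.649], "gripper": 0.32},
    {"slide": [-0.055, -0.0033, 0], "rot": [0, 0, -0.757], "gripper": 0.32},
    {"slide": [-0.0625, -0.0003, 0], "rot": [0, 0, -0.865], "gripper": 0.32},
    {"slide": [-0.0697, 0.0035, 0], "rot": [0, 0, -0.974], "gripper": 0.32},
    {"slide": [-0.0764, 0.0081, 0], "rot": [0, 0, -1.082], "gripper": 0.32},
    {"slide": [-0.0825, 0.0134, 0], "rot": [0, 0, -1.19], "gripper": 0.32},
    {"slide": [-0.0881, 0.0193, 0], "rot": [0, 0, -1.298], "gripper": 0.32},
    {"slide": [-0.093, 0.0258, 0], "rot": [0, 0, -1.406], "gripper": 0.32},
    {"slide": [-0.0971, 0.0327, 0], "rot": [0, 0, -1.514], "gripper": 0.32},
    {"slide": [-0.1005, 0.0401, 0], "rot": [0, 0, -1.623], "gripper": 0.32},
    {"slide": [-0.103, 0.0478, 0], "rot": [0, 0, -1.731], "gripper": 0.32},
    {"slide": [-0.1048, 0.0557, 0], "rot": [0, 0, -1.839], "gripper": 0.32},
    {"slide": [-0.1053, 0.06, 0], "rot": [0, 0, -1.9], "gripper": 0.32},
    {"slide": [-0.1056, 0.0625, 0], "rot": [0, 0, -1.947], "gripper": 0.32}
  ]
}}

```text
clock: 15.65
position: [0.5339, 0.1338, 0.0589]
eef_rot: [-0.488, 0.513, -0.487, -0.512]
ft_force: [0.6, -0.8, 0.1]
width: 0.0275
```

```bash
python3 - <<'E'
from fit import *
d=snap('wrist','w9')
st=r.read_state();print(st['clock'],st['position'],st['width'],st['ft_force'])
E
```

```text
15.7 [0.53390206 0.13398014 0.05889844] 0.02744330446726913 [-0.13912059  1.14013643  0.31329206]
```

View pics/w9.png

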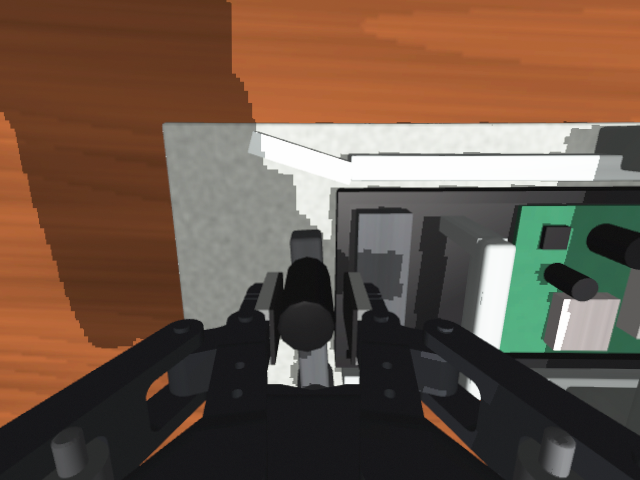

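The bar is nearly shut, with the knob at (308,320) against the trailing pad and a narrow gap to the tray. I'll push on to its stop.

Call:
{"name": "move_arm", "arguments": {
  "increments": [
    {"slide": [0, 0.0015, 0], "rot": [0, 0, 0], "gripper": 0.32},
    {"slide": [0, 0.003, 0], "rot": [0, 0, 0], "gripper": 0.32},
    {"slide": [0, 0.004, 0], "rot": [0, 0, 0], "gripper": 0.32},
    {"slide": [0, 0.005, 0], "rot": [0, 0, 0], "gripper": 0.32},
    {"slide": [0, 0.005, 0], "rot": [0, 0, 0], "gripper": 0.32}
  ]
}}

```text
clock: 16.2
position: [0.5335, 0.1381, 0.0581]
eef_rot: [-0.487, 0.513, -0.487, -0.513]
ft_force: [-1.2, -4.1, 2.0]
width: 0.0271
```

```bash
python3 - <<'E'
from fit import *
st=r.read_state();print(st['clock'],st['position'],st['width'],st['ft_force'])
E
```

```text
16.2 [0.53353401 0.13812624 0.05814055] 0.027148604924898 [-1.2359583  -4.10854255  1.95690132]
```

Call:
{"name": "move_arm", "arguments": {
  "increments": [
    {"slide": [0, 0.001, 0], "rot": [0, 0, 0], "gripper": 0.32},
    {"slide": [0, 0.0015, 0], "rot": [0, 0, 0], "gripper": 0.32},
    {"slide": [0, 0.002, 0], "rot": [0, 0, 0], "gripper": 0.32},
    {"slide": [0, 0.002, 0], "rot": [0, 0, 0], "gripper": 0.32}
  ]
}}

```text
clock: 16.6
position: [0.5335, 0.1385, 0.0581]
eef_rot: [-0.486, 0.514, -0.488, -0.512]
ft_force: [-0.5, -16.8, 2.9]
width: 0.0273
```

```bash
python3 - <<'E'
from fit import *
d=snap('wrist','w10')
st=r.read_state();print(st['clock'],st['position'],st['width'],st['ft_force'])
crop('w10','c10',230,170,200,240,2.4)
E
```

```text
16.65 [0.53352421 0.13850301 0.05810518] 0.027267800698951253 [ -0.41352954 -17.98621509   3.18023222]
```

View pics/c10.png

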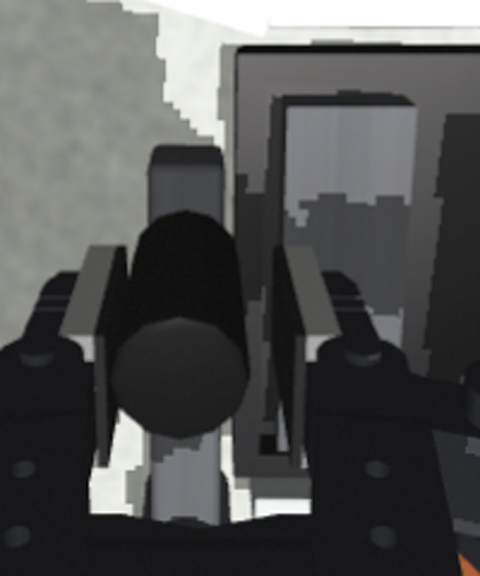

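The bar is against its stop: 17 N at 0.4 mm of further motion. It lies parallel to the tray's tail with a small visible gap. I'll centre the cage on the knob, open and withdraw.

Call:
{"name": "move_arm", "arguments": {
  "increments": [
    {"slide": [0, -0.002, 0], "rot": [0, 0, 0], "gripper": 0.36},
    {"slide": [0, -0.0045, 0], "rot": [0, 0, 0], "gripper": 0.42},
    {"slide": [0, -0.0045, 0], "rot": [0, 0, 0], "gripper": 0.42},
    {"slide": [0, -0.0045, 0], "rot": [0, 0, 0], "gripper": 0.42},
    {"slide": [0, -0.0045, 0.01], "rot": [0, 0, 0], "gripper": 0.42},
    {"slide": [0, -0.0045, 0.03], "rot": [0, 0, 0], "gripper": 0.42},
    {"slide": [0, -0.0045, 0.06], "rot": [0, 0, 0], "gripper": 0.42},
    {"slide": [0, -0.0045, 0.09], "rot": [0, 0, 0], "gripper": 0.42},
    {"slide": [-0.02, -0.01, 0.12], "rot": [0, 0, 0], "gripper": 0.42},
    {"slide": [-0.05, -0.03, 0.14], "rot": [0, 0, 0], "gripper": 0.42},
    {"slide": [-0.085, -0.06, 0.15], "rot": [0, 0, 0], "gripper": 0.42},
    {"slide": [-0.12, -0.095, 0.15], "rot": [0, 0, 0], "gripper": 0.42},
    {"slide": [-0.15, -0.13, 0.15], "rot": [0, 0, 0], "gripper": 0.42},
    {"slide": [-0.17, -0.16, 0.15], "rot": [0, 0, 0], "gripper": 0.42},
    {"slide": [-0.18, -0.18, 0.15], "rot": [0, 0, 0], "gripper": 0.42},
    {"slide": [-0.18, -0.185, 0.15], "rot": [0, 0, 0], "gripper": 0.42},
    {"slide": [-0.18, -0.185, 0.15], "rot": [0, 0, 0], "gripper": 0.42},
    {"slide": [-0.18, -0.185, 0.15], "rot": [0, 0, 0], "gripper": 0.42}
  ]
}}

```text
clock: 18.45
position: [0.3539, -0.0442, 0.2083]
eef_rot: [-0.487, 0.513, -0.487, -0.513]
ft_force: [-0.1, 0.8, -0.0]
width: 0.0359
```

```bash
python3 - <<'E'
from fit import *
for n in('top','scene'): snap(n,n+'11')
st=r.read_state();print(st['clock'],st['position'],st['ft_force'])
d=load('top11');f=[.5361,.2362,.0519]
for n,P in dict(knobshut=(-8,-101,80),hinge=(67,-101,38),tail1=(50,-90,26),tail2=(-50,-90,26),h1=(36,-36,67),h2=(-36,-36,67),plate=(82,-180,10)).items(): print(n,w2px(d,W(f,np.array(P)/1e3)).round(1))
crop('top11','c11',130,155,200,145,4);crop('scene11','c12',320,190,190,120,4.2)
E
```

```text
18.55 [ 0.35382193 -0.04393008  0.20810899] [-0.85222602  0.3168939   1.3021914 ]
knobshut [261.7 238.2]
hinge [263.  196.4]
tail1 [258.3 207.2]
tail2 [261.4 263.7]
h1 [223.6 215. ]
h2 [225.7 257.4]
plate [308.5 187.1]
```

View pics/c11.png

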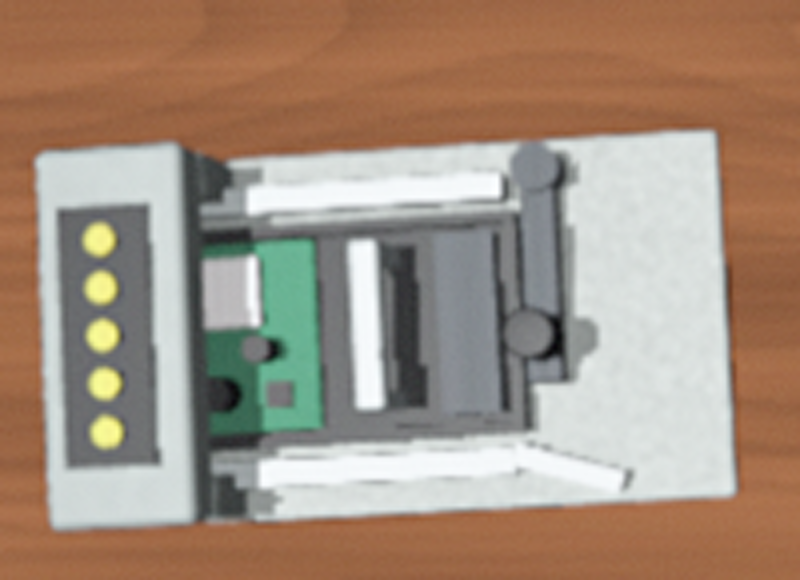

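View pics/c12.png

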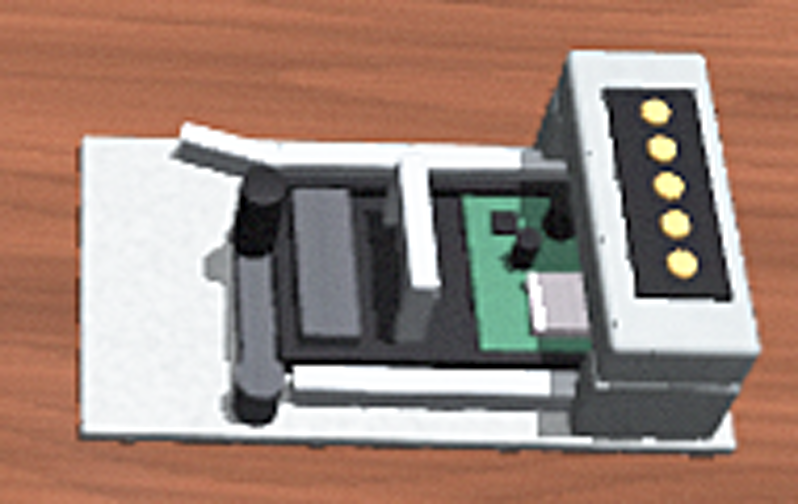

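View pics/scene11.png

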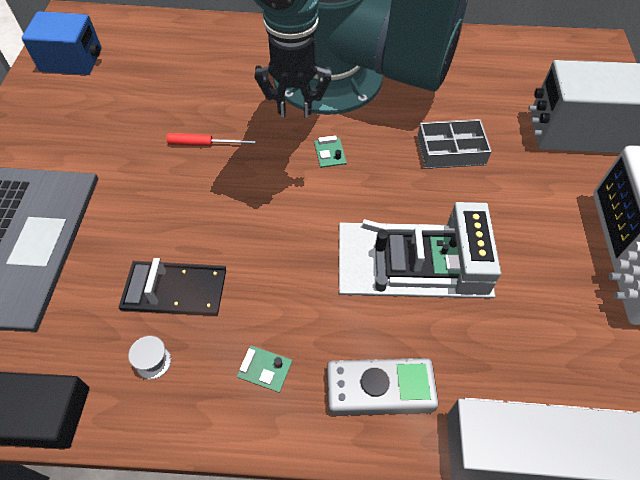

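The top view puts the knob at (263,238) and the tray tail at (262,262), both within about 1.5 px of the shut and home predictions. The empty carrier and the other things haven't moved. I'll hand in.

```bash
python3 -c "
from cell import r
print(r.job_done())"
```

```text
the job is handed in; nothing more can be done
None
```

The loaded carrier is in the test fixture, home against the end stop, with the retaining bar fully shut behind it. I handed the job in at about 18.6 s on the robot's clock.

- **Carrier:** I gripped it by the handle, lowered it between the guides with about 5 mm free on each side, and slid it level under the head. At the stop, 1 mm more commanded travel gave no motion and the push force rose to 13 N. The final top view puts its tail and handle within about 1 px of where a home carrier should appear.
- **Retaining bar:** I swung it by the knob until it met its stop. The force rose to about 17 N with only 0.4 mm of further motion, and a small gap to the carrier was visible. The knob appears within about 1.5 px of its shut position.
- **Rest of the bench:** the gripper is well clear and touching nothing. In the last pictures the empty carrier and the other things are where they started.

**One disagreement:** the two fixed cameras differed by about 3 mm on the fixture's position along the slide. I relied on the force at each stop for the final positions instead.

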